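# Take up a drum brake through its adjuster slot

## Robot

A 7-joint arm with a two-finger parallel gripper is mounted at the origin on the work surface. World frame = base frame: x ahead of the robot, y to its left, z up, the work surface at z = 0. Lengths are in mm, angles in degrees, forces in N, time in s.
With the tool pointing down it reaches from about 350 to 900 mm from the base axis. Payload 8.1 kg.
Tool frame: the origin (TCP) lies on the centre line of the jaws, within the pads' length; the fingertips stand 17 mm ahead of it and the grasp point (between the pads) lies 2 mm behind it; z points along the fingers, y is the line along which they close (so a half turn about z gives the same grasp; the last joint's range is limited). The gripper opens to 92 mm and grips with 3 to 60 N. Pads are 19 mm wide; open, the fingers measure 130 mm over their backs; the gripper's body (75 mm by 190 mm) begins 47 mm behind the grasp point.
Start: joints at [57.892, 24.895, 1.432, 90.138, -0.665, 64.973, -4.303], TCP at [276.214, -560.666, 243.742] pointing down, gripper open.
Joint ranges: [-149.89, 149.89], [-25.12, 119.58], [-72.63, 75.52], [4.76, 147.25], [-75.54, 255.54], [6.69, 114.76], [-157.13, 157.13]. Speed limits (degrees/s): [127.2, 127.2, 172.46, 172.46, 180, 180, 180].

## Interface

Orientations are given as a 3x3 rotation matrix whose columns are the frame's x, y, z axes.
In Python, from plant import ctrl gives the robot as it stands.
- The arm moves only by the tool move_arm, never from a script. Its argument "plan" is a list of rows, each a list of 6 numbers: the shift along the tool's x, y, z in cm, then the turn, a rotation vector about the tool's x, y, z in rad. A call has 1 to 20 rows; each row is the pose to reach, as a shift and turn from the pose commanded when the call began, along the tool's axes at that moment; what a row does not reach only later rows make up. A row lasts 1/12 s, in which the tool goes at most 41.7 mm and 7.16 degrees, less where a joint would pass 70% of its speed; a pose out of reach is approached as far as the arm can. A call with a gripper value outside its range is refused whole. "gripper" is the finger opening in cm, from 0 to 9.18, set as the call begins (left out, the last holds). The fingers move at their own pace and stop on an object; "newtons" is the grip in N (left out, the last holds). Time passes only in rows, so rows that repeat a pose let the fingers close. It gives the time, the measured TCP pose, the force, the opening and the grip force at its end, in the units of the state.
- ctrl.state(): the state, without advancing time (a new reading comes with each control period).
- ctrl.camera(name): name is "side" or "top"; returns a dict with "pixels" (384x512x3 uint8, red, green, blue), "fx", "fy", "cx", "cy" (pixels), "world_to_cam" (4x4, takes a point from world to camera coordinates). Camera axes: x right, y down, z forward; pixel columns grow to the right and rows downward; lengths in mm; the calibration is good to about 2 mm. A picture is of the moment at which its call begins. There is no depth.
- ctrl.hand_in(): hands the job in; it is judged then, once.
The state is a dict: "t": time; "qpos": joint angles; "dq": joint speeds; "joint_efforts": joint torques, N m; "ee_pos": TCP position; "eef_rot": TCP orientation; "force": force on the tool from outside, world axes, zero at the start; "wrist_torque": the same for the moment, N m; "finger_gap": finger opening in mm; "finger_force": force on a finger pad.
Only numpy, scipy, OpenCV 4.12 (cv2) and the standard library are available. Lean on these libraries where they do the work, as an engineer would, in place of code of your own. Each camera call takes 0.05 s, during which the arm holds its last target. There are 200 camera calls.

## Task

Take the brake adjusting tool (rectangular black handle, flat blade) from the wooden stand, put its blade through the slot in the brake's backing plate and push the star wheel round towards the rim of the drum, one tooth at a time, until the shoes bear firmly on the drum and the wheel will go no further (a firm steady push of about 15 N). Feel your way gently, never knocking or pressing the wheel or the plate with more than 30 N, and touch the wheel only with this tool's blade. Then put the tool back upright, fully down, in the hole of the stand it came from, and leave the other things alone.

Things in the scene. Friction and masses are not known exactly. Their poses are not given: they have to be found in the camera images.
- drum: Drum brake, fixed on the bench, backing plate up: dark steel drum 200 mm across, grey plate 4 mm thick recessed in it. Origin: centre of its underside on the bench; z up. Plate's top at z = 72 mm, drum's rim (12 mm wall) to 77 mm, axle stub (34 mm across, 48 mm at its foot) in the centre to 90 mm. Its +x points from the stub along the slot to the rim.
- slot (a point): Centre of the access slot, at the level of the plate's top, 55 mm from the drum's centre along the drum's +x (axes as the drum's). The slot is 32 mm long along x and 12 mm wide along y, straight-sided. The parts are rigid: a blade lowered on to the plate or a tooth at 25 mm/s knocks it with about 30 N, at 10 mm/s with much less.
- wheel_axle (a point): Steel star wheel under the slot, seen through it. This point lies on its axle, 37 mm below slot; the axle lies along the drum's y. 10 teeth, 4.5 mm thick, 12 mm wide, tips at radius 30 mm (7 mm below the plate's top when upright), round root of radius 20 mm. Stays where it is left: a drag of about 4 N at the teeth.
- adjuster (a joint): Turn of the star wheel, rad; grows as the upper teeth move along the drum's +x (tightening: the only useful way). Starts between -1.8 and -0.8; a tooth is 0.628; at 0 the shoes meet the drum and stop it dead; a tooth then stands 0.1 rad past upright (3 mm past the slot's middle, towards the rim). Firm: 12 to 18 N kept on the tooth at the stop; over 30 N on wheel or plate damages them.
- stand: Plywood block, fixed, 70 (x) x 190 (y) x 50 mm high, with three tools standing in holes 60 mm apart along its y, at y = -60, 0 and 60 mm; the holes are 9 mm (x) by 13 mm (y), 48 mm deep. Origin: centre of its underside.
- spoon: Brake adjusting tool, 100 to 210 g, upright in any hole of the stand: black rectangular handle 20 (x) x 32 (y) x 55 mm high, below it a straight flat steel blade 4 mm thick (x), 8 mm wide (y), 45 mm long. Origin: centre of the handle's underside, which rests on the stand's top (z = 50 mm); z up. Best gripped across x with about 100 N; turn it so that its x lies along the slot.
- blade_tip (a point): Lower end of the tool's blade, 45 mm below the tool's origin.
- punch: Punch with a turned wooden handle 28 mm across, 50 mm high, in another hole of the stand. Leave alone.
- tee_key: Steel T-handled key, crossbar 44 mm long, 36 mm high, in another hole of the stand. Leave alone.
- nut_a: Loose steel wheel nut, 19 mm across, 12 mm high, lying on the backing plate on the side away from the slot. Leave alone.
- nut_b: A second such nut on the backing plate. Leave alone.
- hammer: Hammer lying on the bench. Leave alone.
- wrench: Wrench lying on the bench. Leave alone.
- grease_tin: Upright tin, 70 mm across, 70 mm high. Leave alone.
- tape_measure: Grey tape measure, 70 x 34 x 55 mm, standing on the bench. Leave alone.
- brake_shoe: Spare curved brake shoe standing on its edge on the bench, 40 mm high. Leave alone.
Things that resemble listed ones, but are neither listed nor needed, are in the scene too. Leave any purple or yellow look-alike of the spoon alone. Several things have the shape of the drum; the one meant has the colours described above.

How it is judged (in metres and radians):
On the way, in this order (a step that is already met when the one before it is completed fails the run):
1. the tool's blade is in the slot, its tip below the tops of the teeth (z of blade_tip in the frame of slot below -0.009 m and horizontal distance between blade_tip and slot below 0.02 m), for 0.1 s.
2. the blade presses the star wheel with at least 10 N while the shoes bear on the drum (joint above -0.02) (value of joint adjuster above -0.02 rad and contact force between spoon and adjuster above 10 N), for 0.2 s.
At the end, for the whole second after the job is handed in: The star wheel is at its stop, less than 0.1 rad short of it, and the adjusting tool stands upright (within 0.1 rad) and still in the hole it came from, within 8 mm of where it was, let go (value of joint adjuster above -0.1 rad and distance of spoon from where it was at the start of the episode below 0.008 m and angle between spoon's own z axis and vertical below 0.1 rad and linear speed of spoon below 0.02 m/s); the robot touches nothing.
It fails at once if the tool or the hand presses the star wheel with more than 30 N (contact force between adjuster and anything else above 30 N).
It fails at once if something presses the brake's plate or drum with more than 30 N (contact force between drum and spoon above 30 N or contact force between drum and the fingers above 30 N or contact force between drum and the arm above 30 N).
It fails at once if the star wheel is touched with the fingers or another tool (contact force between adjuster and the fingers above 0.5 N or contact force between adjuster and punch above 0.5 N or contact force between adjuster and tee_key above 0.5 N).
It fails at once if one of the other things is moved by more than 25 mm (distance of any of punch, tee_key, nut_a, nut_b, hammer, wrench, grease_tin, tape_measure, brake_shoe from where it was at the start of the episode above 0.025 m).
It also fails if it takes over 72 s, if anything falls off the work surface, if the arm or the gripper's body presses on something with over 40 N, if the wrist force passes 120 N, or if a joint passes its speed limit or range.

## Working session

There is one attempt and no reset: what is moved stays moved. The work goes in short steps, Python scripts to look and compute and a tool call to move; the robot and the scene stay as the last step left them, time stands still between calls to the robot, and variables do not carry over. Pictures are saved under pics/ and viewed, at most 10 in all, crops included, and the job is handed in when it is done.

Besides the shell and the picture viewer there is one more tool, called after "Call:" as name(argument=value, ...) on one line, values as JSON. move_arm: Moves the arm, as the interface text tells. Its arguments: {"type":"object","properties":{"plan":{"type":"array","items":{"type":"array","items":{"type":"number"}}},"gripper":{"type":"number"},"newtons":{"type":"number"}},"required":["plan"]}

```bash
ls; mkdir -p pics; python3 - <<'E'
from plant import ctrl
import cv2,pickle,numpy as np
d={}
for n in("side","top"):
    c=ctrl.camera(n);d[n]=c
    cv2.imwrite(f"pics/{n}0.png",cv2.resize(c["pixels"][:,:,::-1],(768,576),interpolation=cv2.INTER_CUBIC))
    print(n,c["fx"],c["fy"],c["cx"],c["cy"]);print(np.round(c["world_to_cam"],4))
pickle.dump(d,open("d0.pkl","wb"))
s=ctrl.state();print({k:np.round(v,3).tolist() for k,v in s.items()})
E
```

```text
pics
side 356.8921705121985 356.8921705121985 256.4641967920066 191.35444188721078
[[ 9.963000e-01 -8.570000e-02 -2.400000e-03 -5.569926e+02]
 [-6.350000e-02 -7.182000e-01 -6.929000e-01  4.612100e+01]
 [ 5.760000e-02  6.905000e-01 -7.210000e-01  1.096175e+03]
 [ 0.000000e+00  0.000000e+00  0.000000e+00  1.000000e+00]]
top 417.1449458209888 417.1449458209888 250.21010940192625 193.04477271136267
[[ 7.4000000e-03 -1.0000000e+00  1.5000000e-03 -4.0470200e+01]
 [-9.9920000e-01 -7.5000000e-03 -3.8900000e-02  5.3507790e+02]
 [ 3.8900000e-02 -1.2000000e-03 -9.9920000e-01  1.1228294e+03]
 [ 0.0000000e+00  0.0000000e+00  0.0000000e+00  1.0000000e+00]]
{'t': 0.1, 'qpos': [57.892, 24.931, 1.433, 90.184, -0.665, 64.975, -4.303], 'dq': [0.058, -0.123, 0.02, -0.146, 0.087, 0.108, 0.067], 'joint_efforts': [0.002, -66.913, 0.987, -31.515, -0.061, 0.037, 0.0], 'ee_pos': [275.974, -560.277, 243.043], 'eef_rot': [[0.897, 0.442, -0.001], [0.442, -0.897, 0.001], [-0.0, -0.001, -1.0]], 'force': [-0.645, -0.559, 0.39], 'wrist_torque': [-0.02, -0.01, 0.01], 'finger_force': 0.0, 'finger_gap': 91.446}
```

View pics/side0.png

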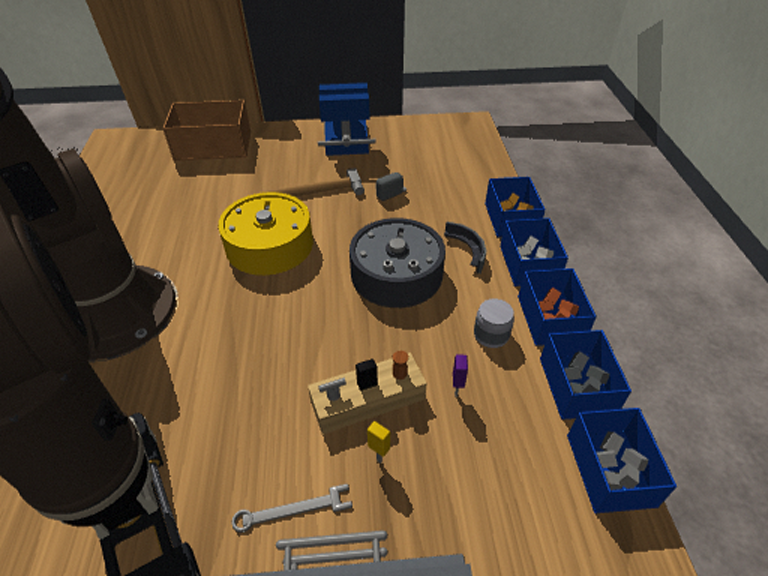

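View pics/top0.png

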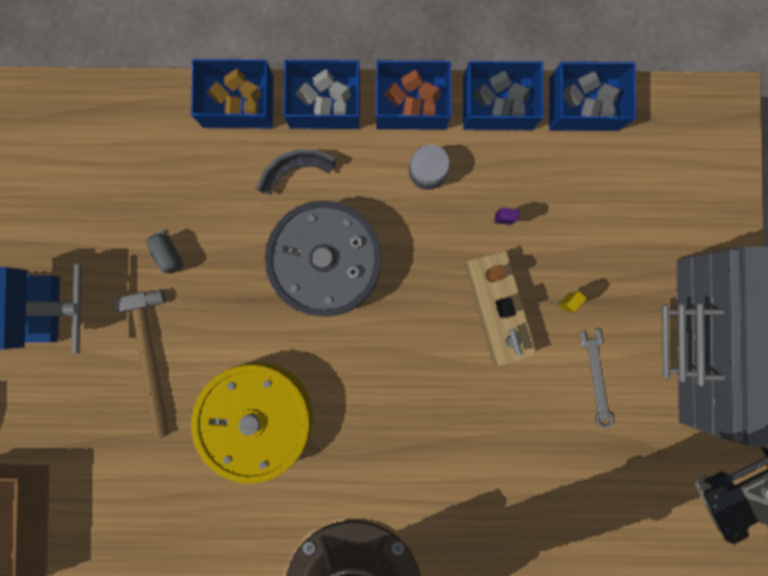

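The side view shows the black spoon at (367,374), in the stand's middle hole between the tee key (332,388) and the punch (400,364). It also shows the grey drum at (397,255) with the slot behind its stub. In the top view the spoon is at (506,306), the drum centre at (322,258) and the slot at (291,250), with the nuts on the other side. Next I'll measure these and enlarge both areas.

```bash
cat > h.py <<'E'
import numpy as np,cv2
def ray(c,u,v):
    W=c["world_to_cam"];R=W[:3,:3];o=-R.T@W[:3,3]
    d=R.T@np.array([(u-c["cx"])/c["fx"],(v-c["cy"])/c["fy"],1.]);return o,d/np.linalg.norm(d)
def onz(c,u,v,z):
    o,d=ray(c,u,v);return o+d*(z-o[2])/d[2]
def tri(a,ua,b,ub):
    o,d=ray(a,*ua);p,e=ray(b,*ub)
    s=np.linalg.lstsq(np.c_[d,-e],p-o,rcond=None)[0]
    A=o+s[0]*d;B=p+s[1]*e;return (A+B)/2,np.linalg.norm(A-B)
def proj(c,P):
    q=c["world_to_cam"]@np.r_[P,1];return c["fx"]*q[0]/q[2]+c["cx"],c["fy"]*q[1]/q[2]+c["cy"]
E
python3 - <<'E'
import pickle;from h import *
d=pickle.load(open("d0.pkl","rb"))
t,s=d["top"]["pixels"],d["side"]["pixels"]
def crop(im,x,y,w,h,k): return cv2.resize(im[y:y+h,x:x+w,::-1],(w*k,h*k),interpolation=cv2.INTER_CUBIC)
a=crop(t,300,155,70,100,5); b=crop(t,170,128,90,90,5)
A=np.zeros((500,800,3),np.uint8);A[:500,:350]=a;A[:450,350:]=b;cv2.imwrite("pics/c1.png",A)
a=crop(s,200,230,90,60,4);b=crop(s,225,138,80,70,5);A=np.zeros((500,800,3),np.uint8);A[:240,:360]=a;A[:350,380:780]=b;cv2.imwrite("pics/c2.png",A)
E
```

```text
(no output)
```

View pics/c1.png

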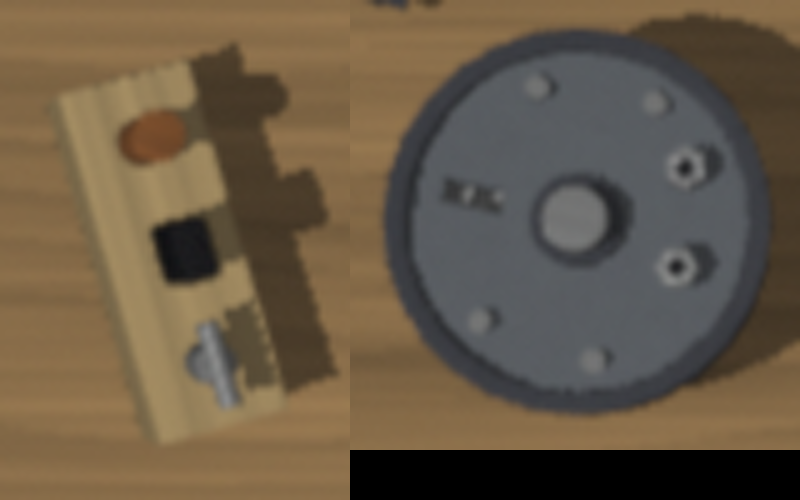

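View pics/c2.png

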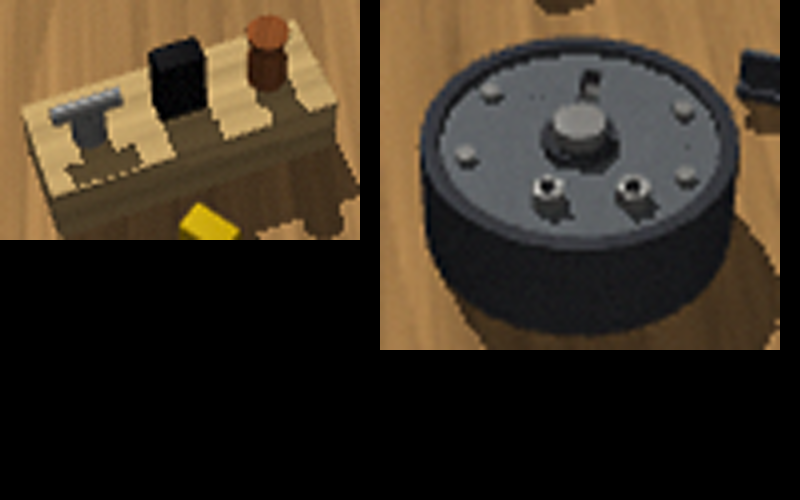

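The crops show the spoon's handle top at about (190,250) in the left panel of c1, between the orange punch and the tee key. In the right panel the slot runs from (442,190) to (505,200), with a bright tooth visible near (470,195) and another at (498,198). The stub is at (575,217). The side crop puts the handle top at about (178,50).

```bash
python3 - <<'E'
import pickle;from h import *
d=pickle.load(open("d0.pkl","rb"));T,S=d["top"],d["side"]
np.set_printoptions(precision=1,suppress=True)
def ct(x,y): return 300+(x+.5)/5-.5,155+(y+.5)/5-.5
def cd(x,y): return 170+(x-350+.5)/5-.5,128+(y+.5)/5-.5
def cs(x,y): return 200+(x+.5)/4-.5,230+(y+.5)/4-.5
def cS(x,y): return 225+(x-380+.5)/5-.5,138+(y+.5)/5-.5
print("stub",onz(T,*cd(575,217),90),tri(T,cd(575,217),S,cS(582,122)))
print("slot ends",onz(T,*cd(442,190),72),onz(T,*cd(505,200),72))
print("slot tri",tri(T,cd(473,195),S,cS(588,85)))
# rim: mask drum vs wood by saturation
hsv=cv2.cvtColor(T["pixels"],cv2.COLOR_RGB2HSV)
m=((hsv[...,1]<85)).astype(np.uint8);m[:125]=0;m[225:]=0;m[:,:165]=0;m[:,262:]=0
m=cv2.morphologyEx(m,cv2.MORPH_OPEN,np.ones((5,5)))
k=max(cv2.findContours(m,0,1)[0],key=cv2.contourArea);e=cv2.fitEllipse(cv2.convexHull(k));print("rim",e,onz(T,*e[0],77))
# spoon masks
for n,c,b in(("top",T,(320,192,350,220)),("side",S,(225,230,265,262))):
    g=c["pixels"].max(2);m=np.zeros_like(g);m[b[1]:b[3],b[0]:b[2]]=(g[b[1]:b[3],b[0]:b[2]]<42)
    k=max(cv2.findContours(m,0,1)[0],key=cv2.contourArea);print(n,cv2.boundingRect(k),cv2.minAreaRect(k))
    x,y,w,h=cv2.boundingRect(k);print(g[y-1:y+h+1,x-1:x+w+1])
st=[onz(T,*ct(*p),50) for p in((60,97),(187,62),(285,405),(160,445))];print("stand",st,np.mean(st,0))
print([np.linalg.norm(st[i]-st[i-1]) for i in range(4)])
v=st[1]-st[2];v2=st[0]-st[3];print("stand y dir",np.degrees(np.arctan2(v[1],v[0])),np.degrees(np.arctan2(v2[1],v2[0])))
print("handle top tri",tri(T,ct(190,247),S,cs(178,50)),onz(T,*ct(190,247),105))
E
```

```text
stub [587.4  54.2  90. ] (array([589.1,  54.4,  87.2]), np.float64(2.780146446451626))
slot ends [602.5 124.3  72. ] [597.6  91.8  72. ]
slot tri (array([600.2, 108.5,  70.7]), np.float64(0.018034692763358295))
rim ((215.1669464111328, 171.87901306152344), (77.62110137939453, 78.07025909423828), 83.14400482177734) [586.4  53.8  77. ]
top (331, 199, 12, 12) ((336.79412841796875, 204.67649841308594), (10.914102554321289, 9.943960189819336), 75.96376037597656)
[[155 158 153 135 123 120 108  76  63  60  63  77  86  89]
 [143 127 114  79  60  56  46  32  30  29  39  62  85  88]
 [109  64  49  31  27  27  28  28  27  28  29  52  79  88]
 [ 78  30  22  23  27  30  29  29  28  28  27  43  71  86]
 [ 82  31  19  22  27  30  29  29  28  25  27  37  63  86]
 [104  42  20  22  25  29  28  28  29  26  25  32  57  85]
 [124  53  21  20  24  30  28  31  28  28  25  27  49  76]
 [127  67  27  21  24  27  29  30  29  27  28  26  40  66]
 [130  82  32  20  22  25  30  29  29  27  28  27  35  61]
 [137 105  45  19  21  25  28  30  30  30  28  29  29  56]
 [144 126  66  25  21  25  26  30  28  26  27  2
[... 1612 characters left out ...]
1   9   6   7   6   7   8  17  24  32  51  88  82]
 [206 210 216  94   5   4   3   9  13  25  37  51  94  92  91  85  80]
 [206 203 205 108   7   7  24  37  51  93  92  88  88  86  80  82  81]
 [196 195 200 205  90  43  94  93  90  88  84  81  80  82  83  81  82]]
stand [array([ 585.1, -197.3,   50. ]), array([ 604.1, -264.1,   50. ]), array([ 424.7, -315.2,   50. ]), array([ 403.4, -249.8,   50. ])] [ 504.3 -256.6   50. ]
[np.float64(189.18223063303432), np.float64(69.3976212490923), np.float64(186.53936823389435), np.float64(68.7150188256811)]
stand y dir 15.899692251361902 16.1211362097925
handle top tri (array([ 506.6, -254.2,  104. ]), np.float64(1.0203763727129265)) [ 506. -254.  105.]
```

```bash
cat >> h.py <<'E'
from plant import ctrl
from scipy.spatial.transform import Rotation as Ro
def Rt(a):  # tool down, y axis at a degrees
    a=np.radians(a);y=np.array([np.cos(a),np.sin(a),0]);z=np.array([0,0,-1.]);return np.c_[np.cross(y,z),y,z]
def go(p,a):
    s=ctrl.state();R=np.array(s["eef_rot"])
    print("t",s["t"],"pos",np.round(s["ee_pos"],2),"yaw",round(np.degrees(np.arctan2(R[1,1],R[0,1])),2),"F",np.round(s["force"],1),"M",np.round(s["wrist_torque"],2),s["finger_gap"],s["finger_force"])
    print("shift cm",np.round(R.T@(np.array(p)-s["ee_pos"])/10,3),"turn",np.round(Ro.from_matrix(R.T@Rt(a)).as_rotvec(),4))
E
python3 - <<'E'
import pickle;from h import *
go([504.5,-255.5,180],-74)
d=pickle.load(open("d0.pkl","rb"));T=d["top"]
print(T["pixels"].max(2)[160:174,184:206])
E
```

```text
t 0.1 pos [ 275.97 -560.28  243.04] yaw -63.78 F [-0.6 -0.6  0.4] M [-0.02 -0.01  0.01] 91.44569257028331 0.0
shift cm [ 33.969 -17.234   6.324] turn [-0.0014  0.0003  0.1784]
[[ 71  94  97  97  97  97  97  96  96  95  96  97  96  96  96  97  97  97
   97  97  98  97]
 [ 72  94  97  96  97  96  96  97  96  96  96  96  97  96  96  96  97  98
   98  98  98  98]
 [ 73  94  97  96  96  94  96  97  97  97  97  97  97  96  97  97  97  97
   97  98  98  97]
 [ 84  95  97  96  90  82  84  90  92  96  95  96  96  97  97  97  97  97
   98  97  98  96]
 [ 94  97  97  95  86  65  62  73  79  87  89  88  91  95  96  96  96  97
   98  97  97  96]
 [ 95  96  96  95  85  63  57  59  71  92  93  73  75  81  84  90  94  96
   97  97  97  97]
 [ 95  97  96  93  81  59  57  60  83 110  99  63  63  64  78  99 102  97
   98  98  98  98]
 [ 95  97  96  91  76  63  60  63  85 107  84  62  65  65  82 107 105  97
   98  98  98  97]
 [ 94  96  97  93  85  79  75  73  80  90  69  63  66  64  70  86  91  96
   97  98  98  95]
 [ 96  97  97  97  95  94  91  89  85  84  77  76  73  66  61  67  84  96
   98  98  97  94]
 [ 97  96  96  98  97  97  97  96  96  95  94  92  87  82  78  76  87  97
   98  97  97  92]
 [ 96  96  96  96  97  98  97  97  97  97  97  97  95  95  94  92  94  98
   97  97  97  91]
 [ 97  96  97  96  98  97  98  98  98  97  98  97  96  97  97  97  97  98
   97  98  97  91]
 [ 97  97  97  98  98  97  97  98  97  97  97  97  97  97  97  96  97  98
   98  98  97  91]]
```

Call:
move_arm(plan=[[33.97,-17.23,6.3,-0.0014,0,0.178],[33.97,-17.23,6.3,-0.0014,0,0.178],[33.97,-17.23,6.3,-0.0014,0,0.178],[33.97,-17.23,6.3,-0.0014,0,0.178],[33.97,-17.23,6.3,-0.0014,0,0.178],[33.97,-17.23,6.3,-0.0014,0,0.178],[33.97,-17.23,6.3,-0.0014,0,0.178],[33.97,-17.23,6.3,-0.0014,0,0.178],[33.97,-17.23,6.3,-0.0014,0,0.178],[33.97,-17.23,6.3,-0.0014,0,0.178],[33.97,-17.23,6.3,-0.0014,0,0.178],[33.97,-17.23,6.3,-0.0014,0,0.178],[33.97,-17.23,6.3,-0.0014,0,0.178],[33.97,-17.23,6.3,-0.0014,0,0.178]], gripper=6)

```text
t: 1.27
ee_pos: [503.7, -257.9, 180.9]
eef_rot: [[0.962, 0.273, 0.0], [0.273, -0.962, -0.002], [-0.0, 0.002, -1.0]]
force: [-0.5, -0.1, 0.0]
finger_gap: 60.3
finger_force: 0.0
```

```bash
python3 - <<'E'
from h import *
go([504.5,-255.5,70],-74)
c=ctrl.camera("top");cv2.imwrite("pics/g1.png",cv2.resize(c["pixels"][140:260,270:400,::-1],(650,600),interpolation=cv2.INTER_CUBIC))
E
```

```text
t 1.2667 pos [ 503.73 -257.92  180.86] yaw -74.14 F [-0.5 -0.1  0. ] M [-0.02  0.05 -0.02] 60.327783757545845 0.0
shift cm [ 0.146 -0.235 11.086] turn [ 0.0021  0.0005 -0.0024]
```

View pics/g1.png

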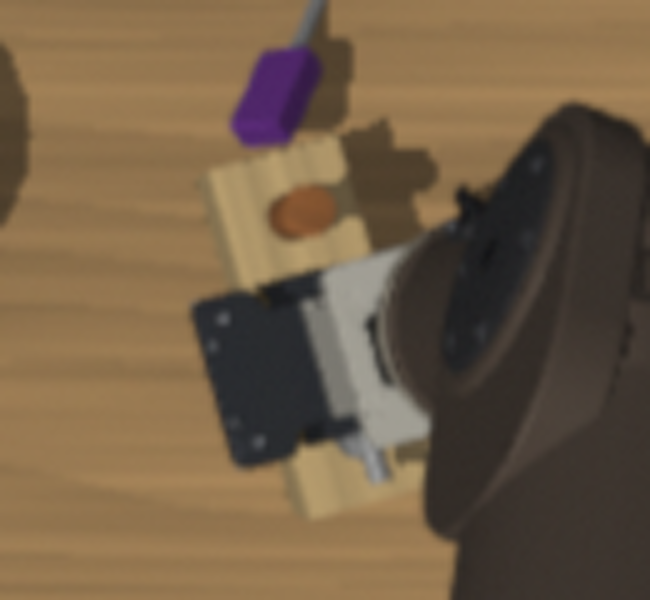

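The gripper sits centred over the middle hole. The purple look-alike, balanced on its blade at the start, has toppled by itself at (275,95), well clear of the gripper. Next I'll descend.

Call:
move_arm(plan=[[0.14,-0.22,2,0.002,0,-0.002],[0.14,-0.22,4,0.002,0,-0.002],[0.14,-0.22,6,0.002,0,-0.002],[0.14,-0.22,8,0.002,0,-0.002],[0.14,-0.22,9.5,0.002,0,-0.002],[0.14,-0.22,10.5,0.002,0,-0.002],[0.14,-0.22,11,0.002,0,-0.002],[0.14,-0.22,11,0.002,0,-0.002],[0.14,-0.22,11,0.002,0,-0.002],[0.14,-0.22,11,0.002,0,-0.002]])

```text
t: 2.15
ee_pos: [506.2, -254.1, 71.7]
eef_rot: [[0.961, 0.278, 0.001], [0.278, -0.961, -0.0], [0.001, 0.0, -1.0]]
force: [-0.3, -0.1, 0.4]
finger_gap: 60.0
finger_force: 0.0
```

```bash
python3 - <<'E'
from h import *
go([504.5,-255.5,70],-74)
E
```

```text
t 2.15 pos [ 506.2  -254.1    71.71] yaw -73.88 F [-0.3 -0.1  0.4] M [ 0.04 -0.04  0.01] 59.97321512386923 0.0
shift cm [-0.202  0.088  0.171] turn [ 0.0005 -0.0014  0.0022]
```

Call:
move_arm(plan=[[-0.1,0.04,0.1,0,0,0],[-0.2,0.09,0.15,0,0,0],[-0.2,0.09,0.15,0,0,0],[-0.2,0.09,0.15,0,0,0],[-0.2,0.09,0.15,0,0,0]])

```text
t: 2.57
ee_pos: [504.0, -255.0, 69.4]
eef_rot: [[0.961, 0.278, 0.0], [0.278, -0.961, 0.001], [0.0, -0.0, -1.0]]
force: [-0.1, -0.3, 0.6]
finger_gap: 59.9
finger_force: 0.0
```

Call:
move_arm(plan=[[0,0,0,0,0,0],[0,0,0,0,0,0],[0,0,0,0,0,0],[0,0,0,0,0,0],[0,0,0,0,0,0],[0,0,0,0,0,0],[0,0,0,0,0,0],[0,0,0,0,0,0],[0,0,0,0,0,0],[0,0,0,0,0,0]], gripper=0, newtons=60)

```text
t: 3.4
ee_pos: [504.1, -255.5, 69.3]
eef_rot: [[0.961, 0.278, 0.0], [0.278, -0.961, 0.0], [0.0, 0.0, -1.0]]
force: [0.8, -2.7, -0.7]
finger_gap: 19.4
finger_force: 60.0
```

```bash
python3 - <<'E'
from h import *
go([504.5,-255.5,170],-74)
E
```

```text
t 3.4 pos [ 504.07 -255.52   69.28] yaw -73.88 F [ 0.8 -2.7 -0.7] M [-0.69 -0.14  0.02] 19.41391932971857 59.98829483985901
shift cm [  0.046   0.011 -10.072] turn [ 0.0001 -0.0003  0.0022]
```

Call:
move_arm(plan=[[0,0,-0.5,0,0,0],[0,0,-1.5,0,0,0],[0,0,-3,0,0,0],[0,0,-5,0,0,0],[0,0,-7,0,0,0],[0,0,-9,0,0,0],[0,0,-11,0,0,0],[0,0,-12,0,0,0],[0,0,-12,0,0,0],[0,0,-12,0,0,0]])

```text
t: 4.23
ee_pos: [503.8, -254.8, 189.1]
eef_rot: [[0.961, 0.278, 0.0], [0.278, -0.961, 0.001], [0.0, -0.001, -1.0]]
force: [-0.2, 0.3, -2.9]
finger_gap: 20.0
finger_force: 60.0
```

```bash
python3 - <<'E'
from h import *
go([600,108,180],-103)
E
```

```text
t 4.2333 pos [ 503.82 -254.8   189.09] yaw -73.84 F [-0.2  0.3 -2.9] M [ 0.04  0.03 -0.04] 19.972919831090135 59.99028146266937
shift cm [ 19.334 -32.17    0.938] turn [-8.000e-04 -1.000e-04  5.089e-01]
```

Call:
move_arm(plan=[[19.3,-31.8,0.9,-0.001,0,0.509],[19.3,-31.8,0.9,-0.001,0,0.509],[19.3,-31.8,0.9,-0.001,0,0.509],[19.3,-31.8,0.9,-0.001,0,0.509],[19.3,-31.8,0.9,-0.001,0,0.509],[19.3,-31.8,0.9,-0.001,0,0.509],[19.3,-31.8,0.9,-0.001,0,0.509],[19.3,-31.8,0.9,-0.001,0,0.509],[19.3,-31.8,0.9,-0.001,0,0.509],[19.3,-31.8,0.9,-0.001,0,0.509],[19.3,-31.8,0.9,-0.001,0,0.509],[19.3,-31.8,0.9,-0.001,0,0.509],[19.3,-31.8,0.9,-0.001,0,0.509],[19.3,-31.8,0.9,-0.001,0,0.509],[19.3,-31.8,0.9,-0.001,0,0.509]])

```text
t: 5.48
ee_pos: [600.8, 102.3, 180.2]
eef_rot: [[0.974, -0.228, -0.0], [-0.228, -0.974, -0.001], [-0.0, 0.001, -1.0]]
force: [-0.5, 0.2, -1.1]
finger_gap: 19.7
finger_force: 60.0
```

```bash
python3 - <<'E'
from h import *
go([599.2,104.3,150],-103)
import pickle
c=ctrl.camera("side");pickle.dump(c,open("s1.pkl","wb"))
c2=ctrl.camera("top");pickle.dump(c2,open("t1.pkl","wb"))
a=cv2.resize(c["pixels"][100:220,215:325,::-1],(550,600),interpolation=cv2.INTER_CUBIC)
cv2.imwrite("pics/s1.png",a)
p=np.array(ctrl.state()["ee_pos"])
for h in(-64.3,-19.3): print(proj(c,p+[0,0,h]))
E
```

```text
t 5.4833 pos [600.76 102.34 180.25] yaw -103.15 F [-0.5  0.2 -1.1] M [ 0.03  0.05 -0.04] 19.72906735879137 59.99028503894806
shift cm [-0.196 -0.159  3.025] turn [ 0.0011  0.0002 -0.0026]
(np.float64(266.867672250937), np.float64(144.607268044667))
(np.float64(267.142642722194), np.float64(132.95961785937698))
```

View pics/s1.png

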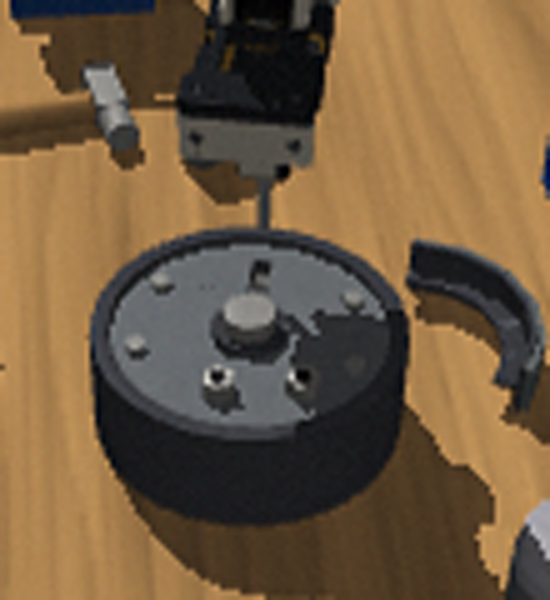

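The side view shows the blade hanging at column 264, with its tip at about row 228 of the crop. The slot is at (260,273), behind the stub. I'll refine the sideways offset between blade and slot in this one view.

```bash
python3 - <<'E'
from h import *
import pickle
c=pickle.load(open("s1.pkl","rb"));p=np.array(ctrl.state()["ee_pos"])
g=c["pixels"].astype(int)
print(g[136:147,262:274,0]); print(g[149:162,260:275].max(2))
for h in(-64.3,-50,-40): print(proj(c,p+[0,0,h]))
for x in(-16,0,16): print(proj(c,[600.1+x*.225,108.2+x*.974,72]), proj(c,[600.1+x*.225,108.2+x*.974,65]))
go([599.2,104.3,150],-103)
E
```

```text
[[ 78  81  84  83  67  56  56  69 111 103 184 177]
 [ 80  82  84  84  67  58  53  94 203 187 178 172]
 [ 75  78  79  82  75  57  55 159 193 185 178 172]
 [ 69  94  95 102 121  52  55 154 191 185 177 174]
 [ 90 179 185 191 118  48  56 154 190 186 176 173]
 [168 170 177 186 119  48  54 152 189 190 181 173]
 [166 169 176 184 118  51  54 152 189 189 182 176]
 [164 168 176 185 119  49  56 157 187 193 184 178]
 [160 165 168 180 116  53  56 190 185 192 190 179]
 [103 103 106 113  83  53  56 151 152 187 187 173]
 [ 55  54  53  54  57  60  59  53  52  49  83  79]]
[[ 59 117 114 115 116 114 117 115 116  56  53  53  47  47  44]
 [114 110 111 107 109 108 112 111 112 113 117 116 116 113 112]
 [110 109 109 110 112 110 105 107 108 110 109 111 110 111 113]
 [111 111 111 109 111  89  32  40  53  93 111 111 109 106 111]
 [109 111 111 110 113  65  24  25  23  93 110 108 108 109 108]
 [110 110 109 111 112  38  45  46  35 116 112 108 111 109 110]
 [110 109 110 111 112  26  96  98  93 111 111 110 109 109 109]
 [109 107 111 112 109  48  83 102 112 112 110 109 110 111 109]
 [107 109 110 112  85  59  59  63 
[... 345 characters left out ...]
p.float64(266.9533058563278), np.float64(140.97985934460837))
(np.float64(267.0141427789934), np.float64(138.40282919908262))
(np.float64(265.58395326252736), np.float64(157.5738828715382)) (np.float64(265.54913586096984), np.float64(159.23084667657054))
(np.float64(266.19365225913424), np.float64(154.36170208761243)) (np.float64(266.156508637323), np.float64(156.01697129553344))
(np.float64(266.79186565903626), np.float64(151.2100328236867)) (np.float64(266.75248901149945), np.float64(152.86337810413676))
t 5.5833 pos [600.9  102.92 180.5 ] yaw -103.11 F [ 0.3  0.2 -1.5] M [ 0.09  0.02 -0.05] 19.489042277014548 59.99030113220215
shift cm [-0.198 -0.098  3.05 ] turn [ 0.0006 -0.0002 -0.002 ]
```

Call:
move_arm(plan=[[-0.18,-0.1,0.8,0,0,0],[-0.18,-0.1,1.8,0,0,0],[-0.18,-0.1,2.8,0,0,0],[-0.18,-0.1,3.4,0,0,0],[-0.18,-0.1,3.6,0,0,0],[-0.18,-0.1,3.7,0,0,0],[-0.18,-0.1,3.7,0,0,0],[-0.18,-0.1,3.7,0,0,0]])

```text
t: 6.25
ee_pos: [599.7, 105.4, 143.7]
eef_rot: [[0.974, -0.225, 0.0], [-0.225, -0.974, -0.0], [0.0, 0.0, -1.0]]
force: [-0.0, 1.2, -2.3]
finger_gap: 19.6
finger_force: 60.0
```

```bash
python3 - <<'E'
from h import *
go([599.2,104.3,122],-103)
E
```

```text
t 6.25 pos [599.65 105.42 143.65] yaw -103.02 F [-0.   1.2 -2.3] M [ 0.03  0.08 -0.01] 19.56688951533891 59.99024212360382
shift cm [-0.02   0.119  2.165] turn [ 0.0002 -0.0005 -0.0004]
```

Call:
move_arm(plan=[[0,0.12,0.2,0,0,0],[0,0.12,0.35,0,0,0],[0,0.12,0.45,0,0,0],[0,0.12,0.51,0,0,0],[0,0.12,0.57,0,0,0],[0,0.12,0.63,0,0,0],[0,0.12,0.69,0,0,0],[0,0.12,0.75,0,0,0],[0,0.12,0.81,0,0,0],[0,0.12,0.87,0,0,0],[0,0.12,0.93,0,0,0],[0,0.12,0.99,0,0,0],[0,0.12,1.0,0,0,0]])

```text
t: 7.33
ee_pos: [599.1, 104.2, 133.3]
eef_rot: [[0.974, -0.225, -0.0], [-0.225, -0.974, -0.0], [-0.0, 0.0, -1.0]]
force: [-0.2, 0.2, -2.5]
finger_gap: 19.5
finger_force: 60.0
```

Call:
move_arm(plan=[[0,0,0.06,0,0,0],[0,0,0.12,0,0,0],[0,0,0.18,0,0,0],[0,0,0.24,0,0,0],[0,0,0.3,0,0,0],[0,0,0.36,0,0,0],[0,0,0.42,0,0,0],[0,0,0.48,0,0,0],[0,0,0.54,0,0,0],[0,0,0.6,0,0,0]])

```text
t: 8.17
ee_pos: [599.1, 104.2, 127.4]
eef_rot: [[0.974, -0.225, 0.0], [-0.225, -0.974, -0.0], [0.0, 0.0, -1.0]]
force: [-0.1, -0.5, -0.8]
finger_gap: 19.7
finger_force: 60.0
```

Call:
move_arm(plan=[[0,0,0.06,0,0,0],[0,0,0.12,0,0,0],[0,0,0.18,0,0,0],[0,0,0.24,0,0,0],[0,0,0.3,0,0,0],[0,0,0.36,0,0,0],[0,0,0.42,0,0,0],[0,0,0.48,0,0,0],[0,0,0.5,0,0,0],[0,0,0.5,0,0,0]])

```text
t: 9.0
ee_pos: [599.1, 104.1, 122.3]
eef_rot: [[0.974, -0.225, -0.0], [-0.225, -0.974, -0.0], [-0.0, 0.0, -1.0]]
force: [0.5, 0.5, -0.9]
finger_gap: 19.8
finger_force: 60.0
```

Call:
move_arm(plan=[[0,-0.05,0,0,0,0],[0,-0.1,0,0,0,0],[0,-0.15,0,0,0,0],[0,-0.2,0,0,0,0],[0,-0.25,0,0,0,0],[0,-0.3,0,0,0,0],[0,-0.35,0,0,0,0],[0,-0.4,0,0,0,0],[0,-0.45,0,0,0,0],[0,-0.5,0,0,0,0]])

```text
t: 9.83
ee_pos: [600.0, 107.9, 122.3]
eef_rot: [[0.974, -0.226, -0.001], [-0.226, -0.974, -0.002], [-0.0, 0.002, -1.0]]
force: [-1.6, -4.4, -0.2]
finger_gap: 19.7
finger_force: 60.0
```

Call:
move_arm(plan=[[0,-0.05,0,0,0,0],[0,-0.1,0,0,0,0],[0,-0.15,0,0,0,0],[0,-0.2,0,0,0,0],[0,-0.25,0,0,0,0],[0,-0.3,0,0,0,0],[0,-0.35,0,0,0,0],[0,-0.4,0,0,0,0]])

```text
t: 10.5
ee_pos: [601.1, 113.0, 122.4]
eef_rot: [[0.974, -0.225, -0.0], [-0.225, -0.974, -0.0], [-0.0, 0.0, -1.0]]
force: [-0.4, -4.5, -1.7]
finger_gap: 19.9
finger_force: 60.0
```

Call:
move_arm(plan=[[0,-0.06,0,0,0,0],[0,-0.12,0,0,0,0],[0,-0.18,0,0,0,0],[0,-0.24,0,0,0,0],[0,-0.3,0,0,0,0],[0,-0.36,0,0,0,0],[0,-0.4,0,0,0,0],[0,-0.4,0,0,0,0]])

```text
t: 11.17
ee_pos: [602.2, 117.1, 122.5]
eef_rot: [[0.974, -0.225, 0.0], [-0.225, -0.974, -0.0], [0.0, 0.0, -1.0]]
force: [-0.7, -3.3, -1.0]
finger_gap: 19.5
finger_force: 60.0
```

```bash
python3 - <<'E'
from h import *
go([597.8,98.4,138],-103)
E
```

```text
t 11.1667 pos [602.18 117.1  122.51] yaw -103.01 F [-0.7 -3.3 -1. ] M [-0.98  0.28  0.  ] 19.517483345378174 59.986329674720764
shift cm [-0.005  1.921 -1.549] turn [ 0.0001 -0.0003 -0.0002]
```

Call:
move_arm(plan=[[0,0.1,0,0,0,0],[0,0.15,-0.1,0,0,0],[0,0.15,-0.3,0,0,0],[0,0.15,-0.5,0,0,0],[0,0.15,-0.7,0,0,0],[0,0.15,-0.9,0,0,0],[0,0.15,-1.1,0,0,0],[0,0.2,-1.15,0,0,0],[0,0.4,-1.15,0,0,0],[0,0.6,-1.15,0,0,0],[0,0.8,-1.15,0,0,0],[0,1.0,-1.15,0,0,0],[0,1.2,-1.15,0,0,0],[0,1.4,-1.15,0,0,0],[0,1.6,-1.15,0,0,0],[0,1.75,-1.15,0,0,0],[0,1.88,-1.15,0,0,0],[0,1.96,-1.15,0,0,0],[0,1.96,-1.15,0,0,0]])

```text
t: 12.75
ee_pos: [597.6, 97.5, 133.9]
eef_rot: [[0.974, -0.226, -0.0], [-0.226, -0.974, -0.001], [0.0, 0.001, -1.0]]
force: [-0.6, -0.4, -1.8]
finger_gap: 19.8
finger_force: 60.0
```

```bash
python3 - <<'E'
from h import *
go([597.7,98.0,122],-103)
E
```

```text
t 12.75 pos [597.6   97.49 133.9 ] yaw -103.04 F [-0.6 -0.4 -1.8] M [ 0.06  0.09 -0.02] 19.83008164631262 59.990304708480835
shift cm [-0.002 -0.052  1.19 ] turn [ 0.0005 -0.     -0.0006]
```

Free. I'll lower it slowly behind the next tooth.

Call:
move_arm(plan=[[0,0,0.06,0,0,0],[0,0,0.12,0,0,0],[0,0,0.18,0,0,0],[0,0,0.24,0,0,0],[0,0,0.3,0,0,0],[0,0,0.36,0,0,0],[0,0,0.42,0,0,0],[0,0,0.48,0,0,0],[0,0,0.54,0,0,0],[0,0,0.6,0,0,0]])

```text
t: 13.58
ee_pos: [597.6, 97.7, 127.9]
eef_rot: [[0.974, -0.225, -0.0], [-0.225, -0.974, -0.0], [0.0, 0.0, -1.0]]
force: [-0.6, 1.4, -0.9]
finger_gap: 19.8
finger_force: 60.0
```

Call:
move_arm(plan=[[0,0,0.06,0,0,0],[0,0,0.12,0,0,0],[0,0,0.18,0,0,0],[0,0,0.24,0,0,0],[0,0,0.3,0,0,0],[0,0,0.36,0,0,0],[0,0,0.42,0,0,0],[0,0,0.48,0,0,0],[0,0,0.54,0,0,0],[0,0,0.57,0,0,0],[0,0,0.57,0,0,0]])

```text
t: 14.5
ee_pos: [597.6, 97.7, 122.2]
eef_rot: [[0.974, -0.225, -0.0], [-0.225, -0.974, -0.0], [-0.0, 0.0, -1.0]]
force: [1.2, 0.0, -0.2]
finger_gap: 20.0
finger_force: 60.0
```

Call:
move_arm(plan=[[0,-0.06,0,0,0,0],[0,-0.12,0,0,0,0],[0,-0.18,0,0,0,0],[0,-0.24,0,0,0,0],[0,-0.3,0,0,0,0],[0,-0.36,0,0,0,0],[0,-0.42,0,0,0,0],[0,-0.48,0,0,0,0],[0,-0.54,0,0,0,0],[0,-0.6,0,0,0,0],[0,-0.66,0,0,0,0]])

```text
t: 15.42
ee_pos: [599.2, 103.8, 122.3]
eef_rot: [[0.974, -0.226, -0.0], [-0.226, -0.974, -0.001], [0.0, 0.001, -1.0]]
force: [-1.1, -4.4, 1.4]
finger_gap: 19.3
finger_force: 60.0
```

Call:
move_arm(plan=[[0,-0.04,0,0,0,0],[0,-0.08,0,0,0,0],[0,-0.12,0,0,0,0],[0,-0.16,0,0,0,0],[0,-0.2,0,0,0,0],[0,-0.24,0,0,0,0],[0,-0.28,0,0,0,0]])

```text
t: 16.0
ee_pos: [599.8, 106.9, 122.3]
eef_rot: [[0.974, -0.225, 0.0], [-0.225, -0.974, -0.0], [0.0, 0.0, -1.0]]
force: [-0.2, -4.8, 1.7]
finger_gap: 19.6
finger_force: 60.0
```

Call:
move_arm(plan=[[0,-0.03,0,0,0,0],[0,-0.06,0,0,0,0],[0,-0.09,0,0,0,0],[0,-0.12,0,0,0,0]])

```text
t: 16.33
ee_pos: [600.1, 108.1, 122.2]
eef_rot: [[0.974, -0.225, 0.0], [-0.225, -0.974, -0.0], [0.0, 0.0, -1.0]]
force: [-1.6, -4.9, 0.8]
finger_gap: 19.9
finger_force: 60.0
```

Call:
move_arm(plan=[[0,-0.03,0,0,0,0],[0,-0.06,0,0,0,0],[0,-0.09,0,0,0,0],[0,-0.12,0,0,0,0]])

```text
t: 16.67
ee_pos: [600.3, 109.2, 122.2]
eef_rot: [[0.974, -0.225, -0.0], [-0.225, -0.974, -0.0], [0.0, 0.0, -1.0]]
force: [0.2, -3.9, -0.0]
finger_gap: 19.2
finger_force: 60.0
```

Call:
move_arm(plan=[[0,-0.05,0,0,0,0],[0,-0.11,0,0,0,0],[0,-0.17,0,0,0,0],[0,-0.23,0,0,0,0],[0,-0.29,0,0,0,0],[0,-0.35,0,0,0,0],[0,-0.41,0,0,0,0]])

```text
t: 17.25
ee_pos: [600.9, 113.3, 122.0]
eef_rot: [[0.974, -0.225, -0.001], [-0.225, -0.974, -0.001], [-0.001, 0.001, -1.0]]
force: [-0.2, -3.9, -2.4]
finger_gap: 20.2
finger_force: 60.0
```

Call:
move_arm(plan=[[0,-0.05,0,0,0,0],[0,-0.11,0,0,0,0],[0,-0.17,0,0,0,0],[0,-0.23,0,0,0,0],[0,-0.29,0,0,0,0],[0,-0.35,0,0,0,0],[0,-0.4,0,0,0,0],[0,-0.4,0,0,0,0]])

```text
t: 17.92
ee_pos: [602.2, 117.4, 122.3]
eef_rot: [[0.974, -0.225, 0.0], [-0.225, -0.974, -0.0], [0.0, 0.0, -1.0]]
force: [-1.1, -4.7, -1.1]
finger_gap: 19.5
finger_force: 60.0
```

Call:
move_arm(plan=[[0,0.1,0,0,0,0],[0,0.15,-0.1,0,0,0],[0,0.15,-0.3,0,0,0],[0,0.15,-0.5,0,0,0],[0,0.15,-0.7,0,0,0],[0,0.15,-0.9,0,0,0],[0,0.15,-1.1,0,0,0],[0,0.2,-1.15,0,0,0],[0,0.4,-1.15,0,0,0],[0,0.6,-1.15,0,0,0],[0,0.8,-1.15,0,0,0],[0,1.0,-1.15,0,0,0],[0,1.2,-1.15,0,0,0],[0,1.4,-1.15,0,0,0],[0,1.6,-1.15,0,0,0],[0,1.75,-1.15,0,0,0],[0,1.88,-1.15,0,0,0],[0,1.93,-1.15,0,0,0],[0,1.93,-1.15,0,0,0]])

```text
t: 19.5
ee_pos: [597.8, 98.2, 133.7]
eef_rot: [[0.974, -0.225, -0.0], [-0.225, -0.974, -0.0], [0.0, 0.0, -1.0]]
force: [-0.4, -0.3, -1.2]
finger_gap: 19.9
finger_force: 60.0
```

Call:
move_arm(plan=[[0,0,0.06,0,0,0],[0,0,0.12,0,0,0],[0,0,0.18,0,0,0],[0,0,0.24,0,0,0],[0,0,0.3,0,0,0],[0,0,0.36,0,0,0],[0,0,0.42,0,0,0],[0,0,0.48,0,0,0],[0,0,0.54,0,0,0],[0,0,0.6,0,0,0]])

```text
t: 20.33
ee_pos: [597.8, 98.3, 127.7]
eef_rot: [[0.974, -0.225, -0.0], [-0.225, -0.974, -0.0], [0.0, 0.0, -1.0]]
force: [-0.3, 0.1, -1.0]
finger_gap: 19.6
finger_force: 60.0
```

Call:
move_arm(plan=[[0,0,0.06,0,0,0],[0,0,0.12,0,0,0],[0,0,0.18,0,0,0],[0,0,0.24,0,0,0],[0,0,0.3,0,0,0],[0,0,0.36,0,0,0],[0,0,0.42,0,0,0],[0,0,0.48,0,0,0],[0,0,0.54,0,0,0],[0,0,0.57,0,0,0],[0,0,0.57,0,0,0]])

```text
t: 21.25
ee_pos: [597.7, 98.3, 122.0]
eef_rot: [[0.974, -0.225, -0.0], [-0.225, -0.974, -0.0], [0.0, 0.0, -1.0]]
force: [0.3, 0.0, -1.6]
finger_gap: 19.6
finger_force: 60.0
```

Call:
move_arm(plan=[[0,-0.06,0,0,0,0],[0,-0.12,0,0,0,0],[0,-0.18,0,0,0,0],[0,-0.24,0,0,0,0],[0,-0.29,0,0,0,0],[0,-0.34,0,0,0,0],[0,-0.38,0,0,0,0],[0,-0.42,0,0,0,0],[0,-0.46,0,0,0,0],[0,-0.5,0,0,0,0]])

```text
t: 22.08
ee_pos: [598.8, 102.5, 122.0]
eef_rot: [[0.974, -0.226, -0.0], [-0.226, -0.974, -0.001], [-0.0, 0.001, -1.0]]
force: [-2.0, -3.5, 1.3]
finger_gap: 19.6
finger_force: 60.0
```

Call:
move_arm(plan=[[0,-0.03,0,0,0,0],[0,-0.06,0,0,0,0],[0,-0.09,0,0,0,0],[0,-0.12,0,0,0,0],[0,-0.15,0,0,0,0]])

```text
t: 22.5
ee_pos: [599.3, 104.5, 122.1]
eef_rot: [[0.974, -0.225, 0.0], [-0.225, -0.974, -0.001], [0.0, 0.001, -1.0]]
force: [-1.1, -4.2, 0.5]
finger_gap: 19.8
finger_force: 60.0
```

Call:
move_arm(plan=[[0,-0.02,0,0,0,0],[0,-0.04,0,0,0,0],[0,-0.06,0,0,0,0]])

```text
t: 22.75
ee_pos: [599.4, 105.2, 122.1]
eef_rot: [[0.974, -0.225, 0.0], [-0.225, -0.974, -0.001], [0.0, 0.0, -1.0]]
force: [-0.7, -4.3, 1.5]
finger_gap: 19.6
finger_force: 60.0
```

Call:
move_arm(plan=[[0,-0.02,0,0,0,0],[0,-0.04,0,0,0,0],[0,-0.06,0,0,0,0]])

```text
t: 23.0
ee_pos: [599.6, 105.8, 122.1]
eef_rot: [[0.974, -0.225, 0.0], [-0.225, -0.974, -0.0], [0.0, 0.0, -1.0]]
force: [-1.2, -4.1, 2.0]
finger_gap: 19.6
finger_force: 60.0
```

Call:
move_arm(plan=[[0,-0.02,0,0,0,0],[0,-0.04,0,0,0,0],[0,-0.05,0,0,0,0]])

```text
t: 23.25
ee_pos: [599.7, 106.4, 122.1]
eef_rot: [[0.974, -0.225, 0.0], [-0.225, -0.974, -0.0], [0.0, 0.0, -1.0]]
force: [0.1, -4.4, 1.6]
finger_gap: 19.5
finger_force: 60.0
```

Call:
move_arm(plan=[[0,-0.02,0,0,0,0],[0,-0.04,0,0,0,0],[0,-0.04,0,0,0,0]])

```text
t: 23.5
ee_pos: [599.7, 106.5, 122.1]
eef_rot: [[0.974, -0.225, -0.0], [-0.225, -0.974, -0.001], [0.0, 0.001, -1.0]]
force: [-0.3, -5.2, 2.2]
finger_gap: 19.6
finger_force: 60.0
```

Call:
move_arm(plan=[[0,-0.015,0,0,0,0],[0,-0.03,0,0,0,0],[0,-0.03,0,0,0,0]])

```text
t: 23.75
ee_pos: [599.8, 106.5, 122.1]
eef_rot: [[0.974, -0.226, -0.0], [-0.226, -0.974, -0.001], [0.0, 0.001, -1.0]]
force: [-1.7, -5.9, 2.0]
finger_gap: 19.6
finger_force: 60.0
```

Call:
move_arm(plan=[[0,-0.015,0,0,0,0],[0,-0.03,0,0,0,0],[0,-0.03,0,0,0,0]])

```text
t: 24.0
ee_pos: [599.8, 106.6, 122.0]
eef_rot: [[0.974, -0.226, -0.0], [-0.226, -0.974, -0.001], [-0.0, 0.001, -1.0]]
force: [-2.4, -5.6, 2.8]
finger_gap: 20.0
finger_force: 60.0
```

Call:
move_arm(plan=[[0,-0.02,0,0,0,0],[0,-0.04,0,0,0,0],[0,-0.06,0,0,0,0],[0,-0.06,0,0,0,0],[0,-0.06,0,0,0,0]])

```text
t: 24.42
ee_pos: [599.8, 106.7, 122.0]
eef_rot: [[0.974, -0.226, -0.001], [-0.226, -0.974, -0.002], [-0.0, 0.002, -1.0]]
force: [-1.7, -8.0, 3.8]
finger_gap: 19.7
finger_force: 60.0
```

Call:
move_arm(plan=[[0,-0.02,0,0,0,0],[0,-0.04,0,0,0,0],[0,-0.06,0,0,0,0],[0,-0.06,0,0,0,0],[0,-0.06,0,0,0,0]])

```text
t: 24.83
ee_pos: [599.8, 106.8, 122.0]
eef_rot: [[0.974, -0.226, -0.001], [-0.226, -0.974, -0.002], [-0.0, 0.002, -1.0]]
force: [-2.5, -7.2, 3.2]
finger_gap: 19.8
finger_force: 60.0
```

Call:
move_arm(plan=[[0,-0.03,0,0,0,0],[0,-0.06,0,0,0,0],[0,-0.09,0,0,0,0],[0,-0.12,0,0,0,0],[0,-0.12,0,0,0,0]])

```text
t: 25.25
ee_pos: [599.9, 107.0, 122.0]
eef_rot: [[0.974, -0.227, -0.001], [-0.227, -0.974, -0.004], [-0.001, 0.004, -1.0]]
force: [-2.5, -10.9, 5.0]
finger_gap: 19.8
finger_force: 60.0
```

Call:
move_arm(plan=[[0,-0.03,0,0,0,0],[0,-0.06,0,0,0,0],[0,-0.08,0,0,0,0],[0,-0.08,0,0,0,0]])

```text
t: 25.58
ee_pos: [600.0, 107.1, 122.0]
eef_rot: [[0.974, -0.227, -0.002], [-0.227, -0.974, -0.004], [-0.001, 0.005, -1.0]]
force: [-3.9, -12.2, 7.1]
finger_gap: 19.8
finger_force: 60.0
```

Call:
move_arm(plan=[[0,-0.02,0,0,0,0],[0,-0.04,0,0,0,0],[0,-0.04,0,0,0,0],[0,-0.04,0,0,0,0],[0,-0.04,0,0,0,0]])

```text
t: 26.0
ee_pos: [600.0, 107.1, 122.0]
eef_rot: [[0.974, -0.228, -0.002], [-0.228, -0.974, -0.005], [-0.001, 0.005, -1.0]]
force: [-4.4, -13.6, 7.8]
finger_gap: 20.0
finger_force: 60.0
```

Call:
move_arm(plan=[[0,-0.03,0,0,0,0],[0,-0.04,0,0,0,0],[0,-0.04,0,0,0,0],[0,-0.04,0,0,0,0],[0,-0.04,0,0,0,0],[0,-0.04,0,0,0,0]])

```text
t: 26.5
ee_pos: [600.0, 107.2, 122.0]
eef_rot: [[0.974, -0.228, -0.002], [-0.228, -0.974, -0.005], [-0.001, 0.005, -1.0]]
force: [-3.7, -13.9, 7.2]
finger_gap: 19.9
finger_force: 60.0
```

```bash
python3 - <<'E'
from h import *
go([599.8,106,122],-103)
E
```

```text
t 26.5 pos [600.   107.15 122.  ] yaw -103.18 F [ -3.7 -13.9   7.2] M [-3.78  1.21  0.  ] 19.942205806984717 59.99799191951752
shift cm [0.007 0.117 0.   ] turn [ 0.0054  0.001  -0.0031]
```

Call:
move_arm(plan=[[0,0.06,0,0,0,0],[0,0.14,0,0,0,0],[0,0.22,0,0,0,0],[0,0.32,0,0,0,0],[0,0.42,0,0,0,0],[0,0.52,0,0,0,0],[0,0.6,0,0,0,0],[0,0.65,0,0,0,0],[0,0.65,0,0,0,0]])

```text
t: 27.25
ee_pos: [599.2, 105.9, 121.9]
eef_rot: [[0.974, -0.224, -0.0], [-0.224, -0.974, 0.001], [-0.0, -0.001, -1.0]]
force: [-0.1, 0.2, -1.9]
finger_gap: 19.3
finger_force: 60.0
```

```bash
python3 - <<'E'
from h import *
go([599,104,190],-103)
E
```

```text
t 27.25 pos [599.15 105.95 121.88] yaw -102.97 F [-0.1  0.2 -1.9] M [ 0.11  0.03 -0.01] 19.28029985878669 59.990304708480835
shift cm [ 0.027  0.188 -6.812] turn [-0.0007  0.0003  0.0005]
```

Free. I'll lift it out straight up and look at the slot and the tool.

Call:
move_arm(plan=[[0.03,0.1,-0.1,0,0,0],[0.03,0.1,-0.3,0,0,0],[0.03,0.1,-0.6,0,0,0],[0.03,0.1,-1.0,0,0,0],[0.03,0.1,-1.5,0,0,0],[0.03,0.1,-2.2,0,0,0],[0.03,0.1,-3.2,0,0,0],[0.03,0.1,-4.5,0,0,0],[0.03,0.1,-6,0,0,0],[0.03,0.1,-6.8,0,0,0],[0.03,0.1,-6.8,0,0,0]])

```text
t: 28.17
ee_pos: [600.7, 104.2, 192.7]
eef_rot: [[0.974, -0.225, 0.004], [-0.225, -0.974, 0.001], [0.004, -0.002, -1.0]]
force: [0.6, -0.6, -1.1]
finger_gap: 19.3
finger_force: 60.0
```

```bash
python3 - <<'E'
from h import *
c=ctrl.camera("side");g=c["pixels"].astype(int);p=np.array(ctrl.state()["ee_pos"])
cv2.imwrite("pics/s2.png",cv2.resize(c["pixels"][90:210,215:325,::-1],(550,600),interpolation=cv2.INTER_CUBIC))
print(g[149:160,260:272].max(2))
for h in(-64.3,-50): print(proj(c,p+[0,0,h]))
y,x=[int(round(v)) for v in proj(c,p+[0,0,-50])][::-1]
print(g[y-1:y+7,x-5:x+6,0],y,x)
go([504.1,-255.5,188],-73.9)
E
```

```text
[[ 57 118 117 118 114 113 115 117 115  55  53  52]
 [115 111 110 108 110 111 114 110 110 113 114 115]
 [112 109 109 108 111 110 104 106 107 111 111 109]
 [111 111 110 110 109  89  34  37  55  92 111 108]
 [108 110 107 110 109  65  24  26  23  94 108 108]
 [111 109 109 113 113  31  43  41  35 116 113 107]
 [110 110 110 110 112  24  87  88  98 112 110 110]
 [107 108 110 112 107  50 121 121 147 111 108 108]
 [111 108 110 112  84  54  57  59  82 111 109 109]
 [108 111 111 114  97 109  91  90  82 112 111 108]
 [111 132 130 146 139 142 143 136 118 110 108 111]]
(np.float64(266.6131426618841), np.float64(141.6622145990732))
(np.float64(266.6969438543705), np.float64(137.98384813186678))
[[ 78  79  82  83  68  56  55  93 202 186 177]
 [ 76  78  78  82  76  54  54 156 194 185 178]
 [ 69  93  97 101 123  51  53 154 191 184 176]
 [ 89 179 182 188 117  45  52 153 192 187 179]
 [166 171 178 184 118  57  61 153 188 190 178]
 [166 169 176 184 156 122 124 184 186 187 183]
 [163 167 174 181 189 183 181 182 185 193 185]
 [159 162 166 176 179 173 175 181 183 193 190]] 138 267
t 28.2167 pos [600.02 104.02 191.32] yaw -103.02 F [-0.3  0.3 -0.9] M [0.06 0.05 0.02] 19.60790727984411 59.99025821685791
shift cm [-1.244 37.189  0.302] turn [-2.000e-04 -2.400e-03 -5.083e-01]
```

View pics/s2.png

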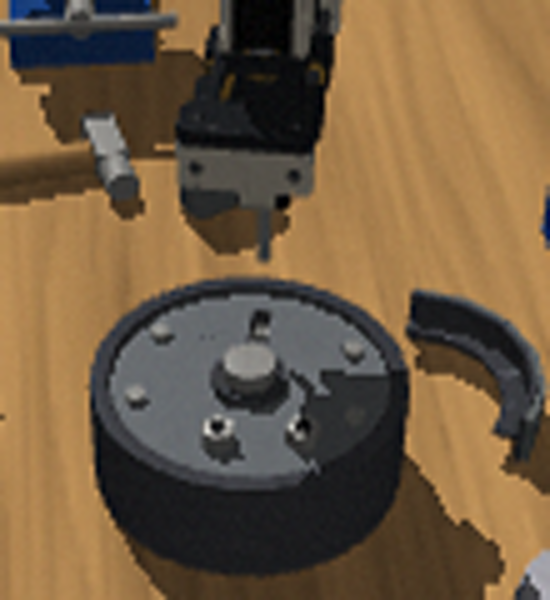

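The picture shows the tool still straight in the grip, with its tip at crop (264,262). A tooth stands just past the middle of the slot at (262,325). I'll take the tool back to the stand.

Call:
move_arm(plan=[[-1.24,37.2,0.3,0,-0.002,-0.508],[-1.24,37.2,0.3,0,-0.002,-0.508],[-1.24,37.2,0.3,0,-0.002,-0.508],[-1.24,37.2,0.3,0,-0.002,-0.508],[-1.24,37.2,0.3,0,-0.002,-0.508],[-1.24,37.2,0.3,0,-0.002,-0.508],[-1.24,37.2,0.3,0,-0.002,-0.508],[-1.24,37.2,0.3,0,-0.002,-0.508],[-1.24,37.2,0.3,0,-0.002,-0.508],[-1.24,37.2,0.3,0,-0.002,-0.508],[-1.24,37.2,0.3,0,-0.002,-0.508],[-1.24,37.2,0.3,0,-0.002,-0.508],[-1.24,37.2,0.3,0,-0.002,-0.508],[-1.24,37.2,0.3,0,-0.002,-0.508],[-1.24,37.2,0.3,0,-0.002,-0.508],[-1.24,37.2,0.3,0,-0.002,-0.508],[-1.24,37.2,0.3,0,-0.002,-0.508]])

```text
t: 29.63
ee_pos: [503.7, -255.2, 187.2]
eef_rot: [[0.961, 0.278, -0.002], [0.278, -0.961, -0.0], [-0.002, -0.0, -1.0]]
force: [-0.3, 1.0, -0.4]
finger_gap: 19.7
finger_force: 60.0
```

```bash
python3 - <<'E'
from h import *
go([504.1,-255.5,122],-73.9)
E
```

```text
t 29.6333 pos [ 503.71 -255.18  187.2 ] yaw -73.86 F [-0.3  1.  -0.4] M [ 0.03  0.04 -0.04] 19.656418084380817 59.9902081489563
shift cm [0.041 0.042 6.52 ] turn [-0.0001  0.002   0.0008]
```

Call:
move_arm(plan=[[0.04,0.04,1.5,0,0.002,0],[0.04,0.04,3,0,0.002,0],[0.04,0.04,4.5,0,0.002,0],[0.04,0.04,5.6,0,0.002,0],[0.04,0.04,6.2,0,0.002,0],[0.04,0.04,6.5,0,0.002,0],[0.04,0.04,6.5,0,0.002,0],[0.04,0.04,6.5,0,0.002,0],[0.04,0.04,6.5,0,0.002,0]])

```text
t: 30.38
ee_pos: [504.3, -256.3, 122.9]
eef_rot: [[0.961, 0.277, 0.001], [0.277, -0.961, -0.0], [0.001, 0.001, -1.0]]
force: [0.9, -0.7, -2.6]
finger_gap: 19.8
finger_force: 60.0
```

```bash
python3 - <<'E'
from h import *
go([504.1,-255.5,70],-73.9)
E
```

```text
t 30.3833 pos [ 504.34 -256.32  122.94] yaw -73.92 F [ 0.9 -0.7 -2.6] M [-0.07 -0.    0.04] 19.789769627184977 59.99023675918579
shift cm [-5.000e-03 -8.900e-02  5.294e+00] turn [ 0.0007 -0.001  -0.0003]
```

Call:
move_arm(plan=[[0,-0.06,0.2,0,0,0],[0,-0.06,0.4,0,0,0],[0,-0.06,0.6,0,0,0],[0,-0.06,0.8,0,0,0],[0,-0.06,1.0,0,0,0],[0,-0.06,1.2,0,0,0],[0,-0.06,1.4,0,0,0],[0,-0.06,1.6,0,0,0],[0,-0.06,1.8,0,0,0]])

```text
t: 31.13
ee_pos: [503.7, -255.6, 104.0]
eef_rot: [[0.961, 0.277, 0.0], [0.277, -0.961, -0.0], [0.0, 0.0, -1.0]]
force: [0.6, -1.2, -0.5]
finger_gap: 19.7
finger_force: 60.0
```

Call:
move_arm(plan=[[0,0,0.25,0,0,0],[0,0,0.5,0,0,0],[0,0,0.75,0,0,0],[0,0,1.0,0,0,0],[0,0,1.25,0,0,0],[0,0,1.5,0,0,0],[0,0,1.75,0,0,0],[0,0,2.0,0,0,0],[0,0,2.25,0,0,0],[0,0,2.5,0,0,0],[0,0,2.7,0,0,0],[0,0,2.85,0,0,0],[0,0,3.0,0,0,0],[0,0,3.0,0,0,0]])

```text
t: 32.3
ee_pos: [503.7, -255.6, 73.9]
eef_rot: [[0.961, 0.277, -0.0], [0.277, -0.961, 0.0], [-0.0, -0.0, -1.0]]
force: [1.5, -1.4, -2.2]
finger_gap: 19.8
finger_force: 60.0
```

```bash
python3 - <<'E'
from h import *
go([504.1,-255.5,69.3],-73.9)
E
```

```text
t 32.3 pos [ 503.67 -255.62   73.92] yaw -73.92 F [ 1.5 -1.4 -2.2] M [-0.49 -0.23 -0.03] 19.826742323860728 59.98830199241638
shift cm [0.045 0.001 0.462] turn [-0.      0.0001 -0.0004]
```

Call:
move_arm(plan=[[0.03,0,0.08,0,0,0],[0.03,0,0.16,0,0,0],[0.03,0,0.24,0,0,0],[0.03,0,0.32,0,0,0],[0.03,0,0.38,0,0,0],[0.03,0,0.44,0,0,0],[0.03,0,0.48,0,0,0],[0.03,0,0.48,0,0,0]])

```text
t: 32.97
ee_pos: [504.0, -255.5, 69.3]
eef_rot: [[0.961, 0.277, 0.0], [0.277, -0.961, -0.0], [0.0, 0.0, -1.0]]
force: [0.4, -2.4, -1.8]
finger_gap: 19.4
finger_force: 60.0
```

Call:
move_arm(plan=[[0,0,0.03,0,0,0],[0,0,0.06,0,0,0],[0,0,0.06,0,0,0]])

```text
t: 33.22
ee_pos: [504.0, -255.5, 69.2]
eef_rot: [[0.961, 0.277, 0.0], [0.277, -0.961, -0.0], [0.0, 0.0, -1.0]]
force: [-0.5, -2.6, 5.3]
finger_gap: 19.6
finger_force: 60.0
```

Seated: the vertical force has risen. I'll open the fingers to 60 mm, as on the approach, and then retreat.

Call:
move_arm(plan=[[0,0,0,0,0,0],[0,0,0,0,0,0],[0,0,0,0,0,0],[0,0,0,0,0,0],[0,0,0,0,0,0],[0,0,0,0,0,0],[0,0,0,0,0,0],[0,0,0,0,0,0]], gripper=6)

```text
t: 33.88
ee_pos: [503.9, -255.4, 68.7]
eef_rot: [[0.961, 0.277, -0.0], [0.277, -0.961, 0.0], [-0.0, -0.0, -1.0]]
force: [-0.3, 0.7, 0.2]
finger_gap: 59.9
finger_force: 0.0
```

Call:
move_arm(plan=[[0,0,-0.5,0,0,0],[0,0,-1.5,0,0,0],[0,0,-3,0,0,0],[0,0,-5,0,0,0],[0,0,-7.5,0,0,0],[0,0,-10,0,0,0],[0,0,-13,0,0,0],[0,0,-16,0,0,0],[-5,0,-16,0,0,0],[-9,0,-16,0,0,0],[-13,0,-16,0,0,0],[-15,0,-16,0,0,0],[-15,0,-16,0,0,0],[-15,0,-16,0,0,0]])

```text
t: 35.05
ee_pos: [358.6, -297.7, 230.0]
eef_rot: [[0.962, 0.274, 0.001], [0.274, -0.962, -0.001], [0.001, 0.001, -1.0]]
force: [0.4, 0.2, -1.3]
finger_gap: 59.9
finger_force: 0.0
```

```bash
python3 - <<'E'
from h import *
import pickle
c=ctrl.camera("side");o=pickle.load(open("d0.pkl","rb"))["side"]
a=[cv2.resize(x["pixels"][225:295,195:295,::-1],(400,280),interpolation=cv2.INTER_CUBIC) for x in(o,c)]
cv2.imwrite("pics/s3.png",np.hstack(a))
for x in(o,c):
    g=x["pixels"].max(2);m=np.zeros_like(g);m[230:262,225:265]=g[230:262,225:265]<42
    k=max(cv2.findContours(m,0,1)[0],key=cv2.contourArea);print(cv2.boundingRect(k),cv2.minAreaRect(k))
E
```

```text
(237, 240, 15, 20) ((244.0495147705078, 249.49505615234375), (18.70669937133789, 13.134490966796875), 84.2894058227539)
(237, 239, 14, 21) ((243.97998046875, 248.85997009277344), (18.950462341308594, 13.57645034790039), 81.8698959350586)
```

View pics/s3.png

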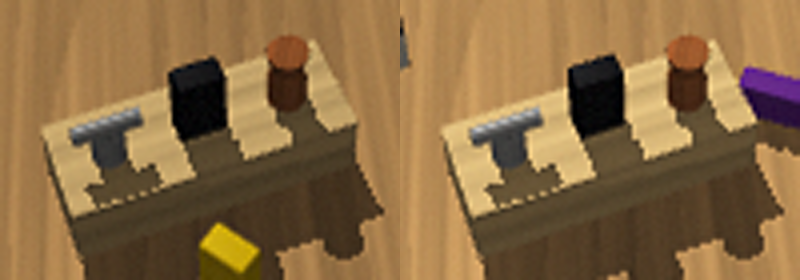

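The before and after crops show the tool upright in its hole at (595,95), within 2 mm of where it was. The punch and tee key have not moved, and the arm is clear.

```bash
python3 -c "
from plant import ctrl
print(ctrl.hand_in())"
```

```text
the job is handed in; nothing more can be done
None
```

I pushed the star wheel to its stop in three strokes, held about 16–17 N by the wrist reading, put the brake adjusting tool back in its hole (within about 2 mm by the side camera) and handed the job in; no verdict was returned.

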